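# Show the filter plate's label

### The arm

A 6-joint arm with a two-finger parallel gripper is mounted at the origin on the work surface. World frame = base frame: x ahead of the robot, y to its left, z up, the work surface at z = 0. Lengths are in mm, angles in rad, forces in N, time in s.
With the tool pointing down it reaches from about 275 to 875 mm from the base axis. Payload 12.5 kg.
Tool frame: the origin (TCP) lies midway between the tips of the shut fingers; the grasp point (between the pads) lies 19 mm behind it (env.grip_point_offset is the distance from the TCP to the grasp point, in mm); z points along the fingers, y is the line along which they close (so a half turn about z gives the same grasp; the last joint's range is limited). The gripper opens to 85 mm and grips with 20 to 120 N. Pads are 22 mm wide; open, the fingers measure 114 mm over their backs; the gripper's body (76 mm by 85 mm) begins 54 mm behind the grasp point. The pads swing forward as they close: fully open they stand 13 mm farther back than shut.
Start: joints at [1.045, 0.351, 1.652, -0, 1.139, -0.085], TCP at [234.633, 497.425, 231.29] pointing down, gripper open.
Joint ranges: [-2.75, 2.75], [-0.79, 2.1], [0.01, 2.65], [-1.57, 4.71], [0.07, 3.14], [-2.87, 2.87]. Speed limits (rad/s): [2.22, 2.22, 2.79, 3.14, 3.14, 3.14].

### API

Orientations are given as a unit quaternion [x, y, z, w].
In Python, from rig import status, vision, env gives the robot as it stands.
- The arm moves only by the shell command python3 -m jog 'ROWS' [FORCE]. ROWS is JSON, a list of rows, each a list of 3 entries, a list of its own where there are three numbers: the shift along the tool's x, y, z in m, then the turn, a rotation vector about the tool's x, y, z in rad, then the gripper command: -1 is shut, 1 is fully open, values between are in proportion. A call has 1 to 5 rows; each row shifts and turns the commanded pose from where the row before left it, along the tool's axes as they then stand; what a row does not reach is not made up. A row lasts 1/12 s, in which the tool goes at most 41.7 mm and 7.16 degrees, less where a joint would pass 70% of its speed; a pose out of reach is approached as far as the arm can. A call with a gripper value outside its range is refused whole. The fingers move at their own pace and stop on an object; FORCE is the grip in N (left out, the last holds). Time passes only in rows, so rows that do not move let the fingers close. It gives the time, the measured TCP pose, the force, the opening and the grip force at its end, in the units of the state.
- status.observe(): the state, without advancing time (a new reading comes with each control period).
- vision.grab_frame(name): name is "scene" or "top" or "wrist"; returns (picture, depth): 400x640x3 uint8, blue, green, red; 400x640 float32, mm along the optical axis (not along the pixel's ray), 0 where there is no reading.
- vision.camera_params(name): a dict with "fx", "fy", "cx", "cy" (pixels), "xyz" and "attitude" of the camera in the world; the wrist camera has in their place "T_tool_cam" (4x4, takes a point from camera to tool coordinates, whose origin is the TCP and whose axes are the flange's). Camera axes: x right, y down, z forward; pixel columns grow to the right and rows downward; lengths in mm; the calibration is good to about 2 mm. A picture is of the moment at which its call begins: read the wrist's pose just before it. camera_params takes no time and is no camera call.
- env.close_job(): hands the job in; it is judged then, once.
The state is a dict: "t": time; "qpos": joint angles; "qvel": joint speeds; "joint_torque": joint torques, N m; "eef_pos": TCP position; "orientation": TCP orientation; "ft_force": force on the tool from outside, world axes, zero at the start; "wrist_torque": the same for the moment, N m; "opening": opening from 0.0 (shut) to 1.0 (fully open); "grasp_force": force on a finger pad.
Only numpy, scipy, OpenCV 4.12 (cv2) and the standard library are available. Lean on these libraries where they do the work, as an engineer would, in place of code of your own. Each camera call takes 0.05 s, during which the arm holds its last target. There are 200 camera calls.

### The job

Pull the filter changer's sprung tray fully out to its stop, leave it out, and lift out the amber plate standing in it; the small notch in its top corner tells which end is frosted and which face has the label. Hold the plate with its label over the round white pad, about 20 cm above the bench, tipped at least halfway from upright to flat so the label face looks up, fingers on the amber part only. Finish still holding it there; leave the spare plate in the blue rack and the other things undisturbed.

Things in the scene. Friction and masses are not known exactly. Their poses are not given: they have to be found in the camera images.
- changer: Filter changer, fixed: hood with clear roof and white sides, 160 (x) x 130 (y) x 88 mm high, open at the front; behind it (x 80 to 180 mm) a white box 110 mm high with a black lens tube to 142 mm. Origin: on the bench under the hood's middle; -x is the front, where the tray slides out (hood edge at x = -80 mm); z up.
- tray (a joint): How far the tray is pulled out along the changer's -x, in m: 0 shut (start), 0.10 at its stop. A return spring pulls back with up to 2.2 N, but a 4.5 N friction brake holds the tray wherever it is left; pulling takes about 5 to 8 N.
- tray_handle (a point): Grip point of the tray's red handle, an upright fin 12 mm thick (changer y), 24 mm long (changer x), top 62 mm above the bench. The point is mid-fin, 45 mm above the bench, 32 mm ahead of the hood's front when shut, 132 mm at the stop. Axes as the changer's. Moves with the tray.
- tray_slot (a point): Middle of the tray's slot floor, 16 mm above the bench; moves with the tray. The slot runs along the changer's y; ribs 15 mm high near its ends (32 to 44 mm from the middle) and end stops hold the plate upright with 0.75 mm play each side. 45 mm inside the hood when shut; at the stop 55 mm ahead of it, 77 mm behind the handle point.
- plate_a: One of two identical plates, 90 x 55 x 8 mm, 70-120 g, upright on a long edge; one is in the tray, the spare in the rack. Origin: middle of the bottom edge. z up; the top edge is at 55 mm. +y: to the frosted end (y 17 to 45 mm pale, y -45 to 17 mm amber). 10 x 10 mm notch in the top corner at the frosted end. +x: normal of the label face. Label facing you, notch up: notch at your right.
- plate_b: One of two identical plates, 90 x 55 x 8 mm, 70-120 g, upright on a long edge; one is in the tray, the spare in the rack. Origin: middle of the bottom edge. z up; the top edge is at 55 mm. +y: to the frosted end (y 17 to 45 mm pale, y -45 to 17 mm amber). 10 x 10 mm notch in the top corner at the frosted end. +x: normal of the label face. Label facing you, notch up: notch at your right.
- label_a (a point): Centre of the label area of plate_a: 31 mm from the plate's middle towards the frosted end, 22.5 mm above its bottom edge, mid-thickness; axes as the plate's. The label is a white sticker with a blue edge and dark bars, on one face only of the frosted end. Which way it faces in the slot changes; the notch corner is always on top.
- label_b (a point): Centre of the label area of plate_b: 31 mm from the plate's middle towards the frosted end, 22.5 mm above its bottom edge, mid-thickness; axes as the plate's. The label is a white sticker with a blue edge and dark bars, on one face only of the frosted end. Which way it faces in the slot changes; the notch corner is always on top.
- rack: Blue rack fixed to the bench with one slot like the tray's, holding the spare plate: 60 x 110 mm, slot floor 16 mm and ribs to 31 mm above the bench. Origin: middle of its underside.
- pad: Round reading pad fixed to the bench, white with a black rim, 140 mm across, 6 mm thick. Origin: middle of its underside.
- blue_box: Small teal plastic box, 50 x 70 x 25 mm; a bystander. Origin on its underside (bench height).
- mouse: Grey computer mouse, 100 x 58 x 33 mm; a bystander. Origin on its underside (bench height).
- multimeter: Red handheld multimeter lying flat, 170 x 85 x 40 mm; a bystander. Origin on its underside (bench height).
- tape_dispenser: Black desk tape dispenser with a white roll, 150 x 60 x 86 mm; a bystander. Origin on its underside (bench height).
- jar: Small closed jar, 60 mm across, 70 mm high; a bystander. Origin on its underside (bench height).
Things that resemble listed ones, but are neither listed nor needed, are in the scene too. Leave any green or purple look-alike of the plate_a alone. Leave any brown look-alike of the rack alone.

How it is judged (in metres and radians):
On the way, in this order (a step that is already met when the one before it is completed fails the run):
1. the tray is pulled out to its stop (value of joint tray above 0.095 m), for 0.2 s.
2. the tray's plate is lifted out by the fingers, the spare still in its rack (((height (world z) of plate_a above 0.09 m and contact force between plate_a and the fingers above 0.5 N and horizontal distance between plate_b and rack below 0.02 m and height (world z) of plate_b below 0.03 m and angle between plate_b's own z axis and vertical below 0.3 rad) or (height (world z) of plate_b above 0.09 m and contact force between plate_b and the fingers above 0.5 N and horizontal distance between plate_a and rack below 0.02 m and height (world z) of plate_a below 0.03 m and angle between plate_a's own z axis and vertical below 0.3 rad))), for 0.2 s.
At the end, for the whole second after the job is handed in: Tray plate held still in the fingers alone; label centre within 70 mm of the pad axis, 100-320 mm above the bench; label normal within 51 deg of straight up; grasp point 22 mm or more from the label centre on the amber side; tray out 85 mm or more; spare plate upright in the rack (value of joint tray above 0.085 m and ((angle between plate_a's own x axis and vertical below 0.89 rad and height (world z) of label_a between 0.1 and 0.32 m and horizontal distance between label_a and pad below 0.07 m and contact force between plate_a and the fingers above 0.5 N and contact force between plate_a and changer below 0.1 N and linear speed of plate_a below 0.03 m/s and y of the grasp point in the frame of label_a below -0.022 m and horizontal distance between plate_b and rack below 0.02 m and height (world z) of plate_b below 0.03 m and angle between plate_b's own z axis and vertical below 0.3 rad) or (angle between plate_b's own x axis and vertical below 0.89 rad and height (world z) of label_b between 0.1 and 0.32 m and horizontal distance between label_b and pad below 0.07 m and contact force between plate_b and the fingers above 0.5 N and contact force between plate_b and changer below 0.1 N and linear speed of plate_b below 0.03 m/s and y of the grasp point in the frame of label_b below -0.022 m and horizontal distance between plate_a and rack below 0.02 m and height (world z) of plate_a below 0.03 m and angle between plate_a's own z axis and vertical below 0.3 rad))); the arm keeps its last pose, push and grip.
It fails at once if one of the bystanders is moved over 30 mm (distance of any of blue_box, mouse, multimeter, tape_dispenser, jar from where it was at the start of the episode above 0.03 m).
It also fails if it takes over 45 s, if anything falls off the work surface, if the arm or the gripper's body presses on something with over 40 N, if the wrist force passes 120 N, or if a joint passes its speed limit or range.

## Working session

There is one attempt and no reset: what is moved stays moved. The work goes in short steps, Python scripts to look and compute and a shell command to move; the robot and the scene stay as the last step left them, time stands still between calls to the robot, and variables do not carry over. Pictures are saved under pics/ and viewed, at most 10 in all, crops included, and the job is handed in when it is done.

```bash
mkdir -p pics; cat > h.py <<'E'
import numpy as np, cv2
from scipy.spatial.transform import Rotation as R
from rig import status, vision, env
def cam(n):
    p=vision.camera_params(n)
    K=(p["fx"],p["fy"],p["cx"],p["cy"])
    if "T_tool_cam" in p:
        s=status.observe(); T=np.eye(4); T[:3,:3]=R.from_quat(s["orientation"]).as_matrix(); T[:3,3]=s["eef_pos"]
        return K,T@np.array(p["T_tool_cam"])
    T=np.eye(4); a=np.array(p["attitude"]); T[:3,:3]=R.from_quat(a).as_matrix() if a.size==4 else a
    T[:3,3]=p["xyz"]; return K,T
def pts(d,K,T):
    v,u=np.mgrid[:d.shape[0],:d.shape[1]]
    c=np.stack([(u-K[2])/K[0]*d,(v-K[3])/K[1]*d,d],-1)
    return c@T[:3,:3].T+T[:3,3]
def ray(u,v,z,K,T):
    r=T[:3,:3]@np.array([(u-K[2])/K[0],(v-K[3])/K[1],1]); return T[:3,3]+r*(z-T[2,3])/r[2]
E
python3 - <<'E'
from h import *
for n in("top","scene"):
    K,T=cam(n); p,d=vision.grab_frame(n); cv2.imwrite(f"pics/{n}0.png",p); np.savez(f"{n}0.npz",p=p,d=d,K=K,T=T)
    print(n,K,T.round(2).tolist())
s=status.observe();print(s["t"],s["eef_pos"],s["orientation"])
E
```

```text
top (424.6339144997967, 424.6339144997967, 322.32572859175696, 198.37289818919092) [[0.01, -0.99, 0.11, 379.58], [-1.0, -0.01, 0.01, -18.69], [-0.01, -0.12, -0.99, 1437.79], [0.0, 0.0, 0.0, 1.0]]
scene (487.32504229219546, 487.32504229219546, 322.99141203018115, 208.84359712998963) [[0.07, 0.59, -0.81, 1850.1], [1.0, -0.04, 0.06, -82.07], [0.0, -0.81, -0.59, 986.09], [0.0, 0.0, 0.0, 1.0]]
0.1 [234.4966108  497.20134465 230.83695378] [ 2.18638732e-01  9.75805752e-01 -4.62811773e-04 -1.60291490e-04]
```

View pics/top0.png

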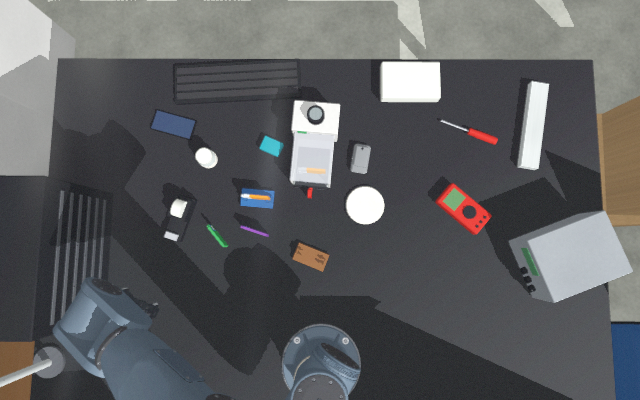

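View pics/scene0.png

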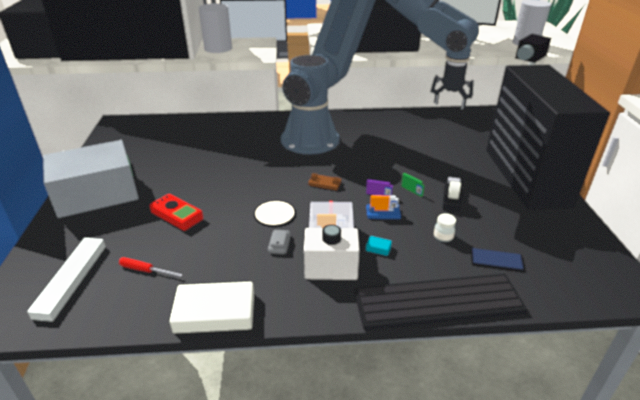

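The top view shows the red handle at (310,193), the hood around (313,157), the lens at (316,115), the pad at (365,205) and the blue rack with the spare at (257,198). The green (215,235) and purple (255,231) plates and the brown rack (310,256) are look-alikes. The tray plate is under the clear roof at (315,171).

```bash
python3 - <<'E'
from h import *
z=np.load("top0.npz");p,d,K,T=z["p"],z["d"],z["K"],z["T"]
hsv=cv2.cvtColor(p,cv2.COLOR_BGR2HSV).astype(int);H,S,V=hsv[...,0],hsv[...,1],hsv[...,2]
def box(m,x0,x1,y0,y1):
    k=np.zeros_like(m);k[y0:y1,x0:x1]=1;m=m&k;v,u=np.nonzero(m);return u.mean(),v.mean(),m.sum(),m
P=pts(d,K,T)
def rep(n,r,h):
    print(n,np.round(r[:3],1),ray(r[0],r[1],h,K,T).round(1),"depthmed",np.median(P[r[3]],0).round(1)); return ray(r[0],r[1],h,K,T)
h=rep("handle",box(((H<8)|(H>172))&(S>130)&(V>80),300,320,183,203),62)
zz=P[...,2]
l=rep("lens",box((zz>133)&(zz<155),295,340,95,135),142)
b=box((zz>100)&(zz<120),280,350,90,150);rep("box",b,110)
print("box rect",cv2.minAreaRect(np.argwhere(b[3])[:,::-1].astype(np.float32)))
rep("pad",box((V>150)&(S<60),340,390,180,230),6)
r=box((H>100)&(H<125)&(S>120),235,280,183,215);rep("rack",r,31)
print("rack rect",cv2.minAreaRect(np.argwhere(r[3])[:,::-1].astype(np.float32)))
rep("spare",box((H<22)&(H>7)&(S>90)&(V>100),235,280,183,215),71)
rep("tray",box((H<22)&(H>7)&(S>60)&(V>100),295,335,150,185),71)
print("axis",(l-h)[:2],np.degrees(np.arctan2(*(l-h)[1::-1])))
c=cv2.resize(p[90:225,230:400],None,fx=4,fy=4,interpolation=cv2.INTER_CUBIC);cv2.imwrite("pics/crop1.png",c)
E
```

```text
handle [309.4 192.5  51. ] [558.1  39.7  62. ] depthmed [559.7  40.7  56.8]
lens [315.3 113.7 251. ] [797.6  20.  142. ] depthmed [797.1  21.  140.5]
box [ 315.6  117.8 1147. ] [794.2  20.2 110. ] depthmed [790.8  19.2 109.2]
box rect ((315.52069091796875, 117.75173950195312), (46.33938217163086, 31.97251319885254), 4.763641834259033)
pad [ 364.8  204.9 1159. ] [ 523.7 -146.2    6. ] depthmed [ 523.6 -146.7    5.6]
rack [257.1 198.6 426. ] [540.6 215.6  31. ] depthmed [536.8 218.9  15.2]
rack rect ((256.82330322265625, 197.9287872314453), (33.23741912841797, 17.901098251342773), 6.009006023406982)
spare [259.4 197.   79. ] [541.2 201.6  71. ] depthmed [541.7 203.1  67.2]
tray [315.2 170.4  85. ] [629.6  20.9  71. ] depthmed [627.6  21.   86.8]
axis [239.5264555  -19.63714485] -4.686809598978767
```

View pics/crop1.png

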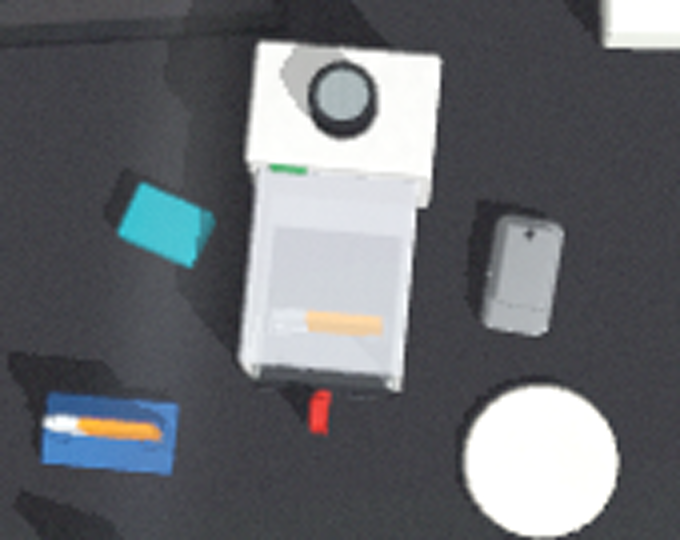

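The crop shows the tray plate pale on the left at (290,322) and amber on the right at (345,324). The frosted end is therefore on the world +y side, and the label faces into the changer (+x). The spare is in the blue rack at (105,428), and the handle is at (320,412).

The changer axis is at -4.7° and the shut handle is at about (559,40). First I turn to the changer axes.

```bash
cat >> h.py <<'E'
A=np.array([np.cos(np.radians(-4.7)),np.sin(np.radians(-4.7)),0]);B=np.array([-A[1],A[0],0])
def to(xyz,Rt=None):
    s=status.observe();Rm=R.from_quat(s["orientation"])
    if Rt is None: Rt=R.from_matrix(np.column_stack([-A,B,[0,0,-1]]))
    print("t",round(s["t"],2),"tcp",np.round(s["eef_pos"],1),"shift m",(Rm.inv().apply(np.array(xyz)-s["eef_pos"])/1000).round(4),"turn",(Rm.inv()*Rt).as_rotvec().round(4),"op",round(float(s["opening"]),3),"gf",np.round(s["grasp_force"],1),"F",np.round(s["ft_force"],1))
E
python3 -m jog '[[[0,0,0],[0,0,-0.12],1],[[0,0,0],[0,0,-0.12],1],[[0,0,0],[0,0,-0.12],1]]'
python3 -c "
from h import *
to([559,40,150])"
```

```text
t: 0.35
eef_pos: [234.5, 497.3, 231.0]
orientation: [0.037, 0.999, -0.0, -0.0]
ft_force: [-0.3, -0.6, -0.1]
opening: 0.999
grasp_force: 0.0
t 0.35 tcp [234.5 497.3 231. ] shift m [-0.3578 -0.4317  0.0812] turn [-0.0006 -0.0003  0.0071] op 0.999 gf 0.0 F [-0.3 -0.6 -0.1]
```

```bash
python3 -m jog '[[[-0.022,-0.027,0],[0,0,0],1],[[-0.022,-0.027,0],[0,0,0],1],[[-0.022,-0.027,0],[0,0,0],1],[[-0.022,-0.027,0],[0,0,0],1],[[-0.022,-0.027,0],[0,0,0],1]]' >/dev/null
python3 -m jog '[[[-0.022,-0.027,0],[0,0,0],1],[[-0.022,-0.027,0],[0,0,0],1],[[-0.022,-0.027,0],[0,0,0],1],[[-0.022,-0.027,0],[0,0,0],1],[[-0.022,-0.027,0],[0,0,0],1]]' >/dev/null
python3 -m jog '[[[-0.022,-0.027,0],[0,0,0],1],[[-0.022,-0.027,0],[0,0,0],1],[[-0.022,-0.027,0],[0,0,0],1],[[-0.022,-0.027,0],[0,0,0],1],[[-0.022,-0.027,0],[0,0,0],1]]' >/dev/null
python3 -c "
from h import *
to([559,40,150])
K,T=cam('wrist');p,d=vision.grab_frame('wrist');cv2.imwrite('pics/w1.png',p)
hsv=cv2.cvtColor(p,cv2.COLOR_BGR2HSV).astype(int);H,S,V=hsv[...,0],hsv[...,1],hsv[...,2]
m=((H<8)|(H>172))&(S>130)&(V>80);n,l,st,c=cv2.connectedComponentsWithStats(m.astype(np.uint8))
P=pts(d,K,T)
for i in range(1,n):
  if st[i,4]>100: print(st[i],c[i],np.median(P[l==i],0)); q=P[(l==i)&(P[...,2]>57)];print('top',len(q),(q.min(0)+q.max(0))/2 if len(q) else 0)
"
```

```text
t 1.6 tcp [531.4  65.4 231.1] shift m [-0.0296 -0.0231  0.0811] turn [-0.     -0.0005  0.0011] op 1.0 gf 0.0 F [ 0.5  0.7 -0.4]
[287 186  18  39 634] [295.79652997 205.22870662] [555.97622859  41.3520513   56.22594877]
top 311 [515.01676937  54.19487597 215.54725247]
```

View pics/w1.png

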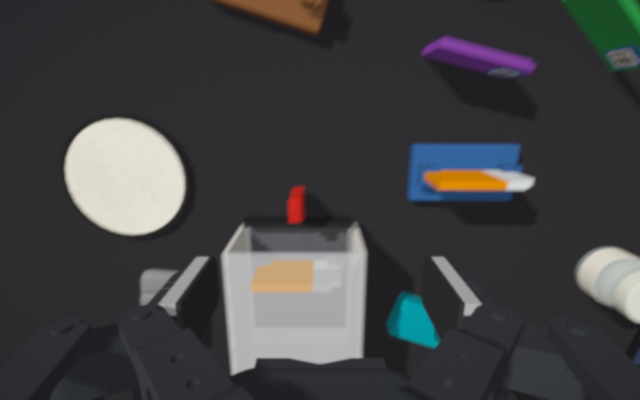

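The wrist view shows the red handle at (296,205) in front of the hood. The tray plate is at (295,277), with its amber part on the left (world -y) and its pale part on the right, so the orientation is confirmed. The handle measures (557,41).

```bash
python3 -m jog '[[[-0.0285,-0.0222,0],[0,0,0],1],[[0,0,0.035],[0,0,0],1],[[0,0,0.035],[0,0,0],1],[[0,0,0.035],[0,0,0],1],[[0,0,0.035],[0,0,0],1]]' >/dev/null
python3 -m jog '[[[0,0,0.03],[0,0,0],1],[[0,0,0.02],[0,0,0],1],[[0,0,0.014],[0,0,0],1],[[0,0,0],[0,0,0],-1],[[0,0,0],[0,0,0],-1]]' 40
python3 -m jog '[[[0,0,0],[0,0,0],-1],[[0,0,0],[0,0,0],-1],[[0,0,0],[0,0,0],-1],[[0,0,0],[0,0,0],-1],[[0,0,0],[0,0,0],-1]]'
python3 -c "
from h import *
to([558,41,27])"
```

```text
t: 2.48
eef_pos: [557.1, 42.7, 26.9]
orientation: [0.04, 0.999, -0.0, -0.001]
ft_force: [0.5, 0.7, 0.6]
opening: 0.751
grasp_force: 0.0
t: 2.9
eef_pos: [557.8, 41.7, 28.2]
orientation: [0.04, 0.999, -0.001, 0.0]
ft_force: [-2.2, -9.5, 6.9]
opening: 0.134
grasp_force: 41.8
t 2.9 tcp [557.8  41.7  28.2] shift m [-0.0003 -0.0007  0.0012] turn [-0.0012  0.0009  0.0014] op 0.134 gf 41.8 F [-2.2 -9.5  6.9]
```

```bash
python3 -m jog '[[[0.01,-0.0005,0],[0,0,0],-1],[[0.015,0,0],[0,0,0],-1],[[0.015,0,0],[0,0,0],-1],[[0.015,0,0],[0,0,0],-1],[[0.015,0,0],[0,0,0],-1]]'
python3 -m jog '[[[0.015,0,0],[0,0,0],-1],[[0.01,0,0],[0,0,0],-1],[[0.004,0,0],[0,0,0],-1],[[0.003,0,0],[0,0,0],-1],[[0,0,0],[0,0,0],-1]]'
```

```text
t: 3.32
eef_pos: [489.0, 47.3, 28.3]
orientation: [0.041, 0.999, -0.0, 0.002]
ft_force: [7.1, -5.0, -0.3]
opening: 0.135
grasp_force: 41.2
t: 3.73
eef_pos: [457.7, 49.9, 28.2]
orientation: [0.04, 0.999, -0.0, 0.003]
ft_force: [7.2, -5.8, -1.2]
opening: 0.132
grasp_force: 41.0
```

```bash
python3 -m jog '[[[0.002,0,0],[0,0,0],-1],[[0.002,0,0],[0,0,0],-1],[[0,0,0],[0,0,0],-1],[[0,0,0],[0,0,0],-1],[[0,0,0],[0,0,0],-1]]'
```

```text
t: 4.15
eef_pos: [456.9, 50.0, 28.4]
orientation: [0.04, 0.999, -0.0, 0.006]
ft_force: [21.2, -7.2, -16.6]
opening: 0.133
grasp_force: 39.9
```

The force rose to 21 N, so the tray is at its stop. I relax the pull, release, rise and look.

```bash
python3 -m jog '[[[-0.003,0,0],[0,0,0],-1],[[0,0,0],[0,0,0],0.4],[[0,0,0],[0,0,0],0.4],[[0,0,0],[0,0,0],0.4],[[0,0,-0.02],[0,0,0],0.4]]'
python3 -m jog '[[[0,0,-0.04],[0,0,0],0.4],[[0,0,-0.04],[0,0,0],0.4],[[0,0,-0.04],[0,0,0],0.4],[[0,0,-0.03],[0,0,0],0.4],[[0,0,0],[0,0,0],0.4]]' 
python3 -c "
from h import *
to([536,42,180])
K,T=cam('wrist');p,d=vision.grab_frame('wrist');cv2.imwrite('pics/w2.png',p);np.savez('w2.npz',p=p,d=d,K=K,T=T)
hsv=cv2.cvtColor(p,cv2.COLOR_BGR2HSV).astype(int);H,S,V=hsv[...,0],hsv[...,1],hsv[...,2]
P=pts(d,K,T)
for nm,m in (('red',((H<8)|(H>172))&(S>130)&(V>80)),('amber',(H>8)&(H<24)&(S>130)&(V>80))):
  n,l,st,c=cv2.connectedComponentsWithStats(m.astype(np.uint8))
  for i in range(1,n):
    if st[i,4]>100: print(nm,st[i],c[i].round(),np.median(P[l==i],0).round(1),ray(*c[i],71,K,T).round(1))
"
```

```text
t: 4.57
eef_pos: [452.8, 50.6, 45.4]
orientation: [0.04, 0.999, -0.0, -0.002]
ft_force: [-1.5, 0.3, -0.2]
opening: 0.688
grasp_force: 0.0
t: 4.98
eef_pos: [456.9, 50.7, 202.9]
orientation: [0.04, 0.999, 0.0, 0.004]
ft_force: [1.0, 0.7, 0.6]
opening: 0.701
grasp_force: 0.0
t 4.98 tcp [456.9  50.7 202.9] shift m [-0.0793 -0.0024  0.0236] turn [0.0009 0.0089 0.0016] op 0.701 gf 0.0 F [1.  0.7 0.6]
red [311 163  16  39 595] [318. 182.] [453.8  51.3  61.3] [450.2  51.6  71. ]
amber [ 228    3  135  105 8705] [293.  56.] [346.6  37.7  16.2] [352.9  41.   71. ]
amber [ 450  242   87   33 2221] [492. 259.] [539.5 207.2  56. ] [531.5 197.7  71. ]
amber [ 267  244   70   36 2181] [304. 263.] [529.6  31.8  56.2] [521.7  32.8  71. ]
```

View pics/w2.png

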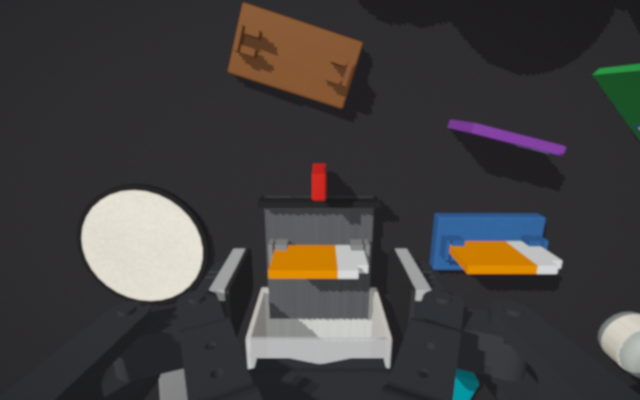

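The wrist view shows the tray out. Its plate has amber at (267–336, 244–280) and pale to 368 on the right, with no label on the visible robot-side face, as expected. The spare at (505,257) is untouched.

```bash
python3 - <<'E'
from h import *
z=np.load("w2.npz");p,d,K,T=z["p"],z["d"],z["K"],z["T"];P=pts(d,K,T);print("cam",T[:3,3].round())
S=P[215:300,255:385].reshape(-1,3)
S=S[(S[:,2]>66)&(S[:,2]<78)&(abs(S[:,0]-535)<25)]
u,v=S@A,S@B
print(len(S),"mean",S.mean(0).round(1),"A",np.percentile(u,[2,50,98]).round(1),"B",np.percentile(v,[1,50,99]).round(1))
print("dir",cv2.fitLine(S[:,:2].astype(np.float32),cv2.DIST_L2,0,.01,.01).ravel().round(3),"B",B.round(3))
# amber/pale corner pixels of the top edge
hsv=cv2.cvtColor(p,cv2.COLOR_BGR2HSV).astype(int)
m=(hsv[...,0]>8)&(hsv[...,0]<24)&(hsv[...,1]>130)&(hsv[...,2]>80);m[:230]=0;m[:,400:]=0
for col in (275,300,325):
    r=np.nonzero(m[:,col])[0];print(col,r.min(),r.max(),ray(col,r.min(),71,K,T).round(1),ray(col,r.max(),71,K,T).round(1), P[r.min()+2:r.max():5,col].round(0).tolist())
c=A*0
pr=np.array([537,42,180])
to([536,42,180])
E
```

```text
cam [386.  58. 345.]
960 mean [532.7  39.5  70.4] A [524.  527.4 532.6] B [ 43.8  83.  122.5]
dir [8.10000e-02 9.97000e-01 5.32723e+02 3.95010e+01] B [0.082 0.997 0.   ]
275 250 278 [507.5   9.   71. ] [534.5   5.8  71. ] [[526.0, 2.0, 34.0], [527.0, 3.0, 44.0], [527.0, 5.0, 55.0], [526.0, 6.0, 66.0], [529.0, 6.0, 71.0], [534.0, 6.0, 71.0]]
300 245 278 [504.6  31.1  71. ] [536.3  28.   71. ] [[528.0, 26.0, 22.0], [529.0, 27.0, 32.0], [529.0, 27.0, 44.0], [529.0, 28.0, 54.0], [529.0, 28.0, 64.0], [530.0, 29.0, 71.0], [535.0, 28.0, 71.0]]
325 245 279 [506.3  52.7  71. ] [539.1  50.2  71. ] [[530.0, 52.0, 22.0], [531.0, 51.0, 33.0], [531.0, 51.0, 44.0], [531.0, 51.0, 55.0], [531.0, 51.0, 64.0], [532.0, 51.0, 71.0], [537.0, 50.0, 71.0]]
t 5.03 tcp [455.8  50.6 200.1] shift m [-0.0805 -0.0022  0.0205] turn [0.0005 0.0056 0.0015] op 0.701 gf 0.0 F [-0.2  0.2 -1.3]
```

```bash
python3 -m jog '[[[-0.026,-0.003,0],[0,0,0],0],[[-0.026,-0.003,0],[0,0,0],-0.06],[[-0.026,-0.0028,0],[0,0,0],-0.06],[[0,0,0],[0,0,0.12],-0.06]]'; python3 -c "
from h import *
print(status.observe()['qpos']);to([532.7,35.5,200])"
```

```text
t: 5.37
eef_pos: [534.4, 34.7, 196.0]
orientation: [0.099, 0.995, -0.0, -0.0]
ft_force: [-0.1, 0.3, -1.4]
opening: 0.468
grasp_force: 0.0
[-2.19549437e-02  3.64948069e-01  1.72624844e+00 -1.45523751e-04
  1.05040618e+00 -1.39344277e+00]
t 5.37 tcp [534.4  34.7 196. ] shift m [ 0.0018  0.0004 -0.004 ] turn [-1.000e-04  0.000e+00 -1.172e-01] op 0.468 gf 0.0 F [-0.1  0.3 -1.4]
```

```bash
python3 -m jog '[[[0,0,0],[0,0,0.121],-0.06],[[0,0,0],[0,0,0.121],-0.06],[[0,0,0],[0,0,0.121],-0.06],[[0,0,0],[0,0,0.121],-0.06],[[0,0,0],[0,0,0.121],-0.06]]'>/dev/null; python3 -m jog '[[[0,0,0],[0,0,0.121],-0.06],[[0,0,0],[0,0,0.121],-0.06],[[0,0,0],[0,0,0.121],-0.06],[[0,0,0],[0,0,0.121],-0.06],[[0,0,0],[0,0,0.121],-0.06]]'>/dev/null; python3 -m jog '[[[0,0,0],[0,0,0.121],-0.06],[[0,0,0],[0,0,0.121],-0.06],[[0,0,0],[0,0,0],-0.06]]' >/dev/null;python3 -c "
from h import *
to([532.7,35.5,37],R.from_matrix(np.column_stack([B,A,[0,0,-1]])))"
```

```text
t 6.45 tcp [531.   35.5 195.9] shift m [1.000e-04 2.100e-03 1.589e-01] turn [-0.0025  0.0001 -0.0054] op 0.468 gf 0.0 F [ 0.4 -0.5 -0.2]
```

```bash
python3 -m jog '[[[0,0.002,0.03],[0,0,-0.005],-0.06],[[0,0,0.03],[0,0,0],-0.06],[[0,0,0.03],[0,0,0],-0.06],[[0,0,0.03],[0,0,0],-0.06],[[0,0,0.02],[0,0,0],-0.06]]'; python3 -m jog '[[[0,0,0.018],[0,0,0],-0.06],[[0,0,0],[0,0,0],-0.06],[[0,0,0],[0,0,0],-1],[[0,0,0],[0,0,0],-1],[[0,0,0],[0,0,0],-1]]' 50
python3 -m jog '[[[0,0,0],[0,0,0],-1],[[0,0,0],[0,0,0],-1],[[0,0,0],[0,0,0],-1]]'
```

```text
t: 6.87
eef_pos: [531.9, 35.4, 54.0]
orientation: [0.732, 0.681, -0.001, -0.001]
ft_force: [0.1, 0.2, 0.2]
opening: 0.47
grasp_force: 0.0
t: 7.28
eef_pos: [534.3, 35.3, 40.4]
orientation: [0.733, 0.68, 0.001, 0.001]
ft_force: [-0.8, -1.1, -0.7]
opening: 0.09
grasp_force: 49.3
t: 7.53
eef_pos: [534.3, 35.3, 40.4]
orientation: [0.734, 0.68, 0.001, 0.001]
ft_force: [-2.0, 0.5, 8.3]
opening: 0.081
grasp_force: 50.7
```

```bash
python3 -m jog '[[[0,0,-0.012],[0,0,0],-1],[[0,0,-0.02],[0,0,0],-1],[[0,0,-0.025],[0,0,0],-1],[[0,0,-0.03],[0,0,0],-1],[[0,0,-0.03],[0,0,0],-1]]' 70 ; python3 -m jog '[[[0,0,-0.03],[0,0,0],-1],[[0,0,-0.03],[0,0,0],-1],[[0,0,0],[0,0,0],-1],[[0,0,0],[0,0,0],-1],[[0,0,0],[0,0,0],-1]]' 
python3 -c "
from h import *
to([532.7,35.5,220],R.from_matrix(np.column_stack([B,A,[0,0,-1]])))
p,d=vision.grab_frame('scene');cv2.imwrite('pics/s1.png',cv2.resize(p[130:270,240:460],None,fx=3.5,fy=3.5,interpolation=cv2.INTER_CUBIC))"
```

```text
t: 7.95
eef_pos: [533.4, 35.3, 158.3]
orientation: [0.734, 0.679, -0.0, -0.0]
ft_force: [0.3, 0.6, -0.6]
opening: 0.082
grasp_force: 68.8
t: 8.37
eef_pos: [533.3, 35.3, 216.0]
orientation: [0.734, 0.679, -0.0, -0.0]
ft_force: [0.0, -0.1, -1.8]
opening: 0.084
grasp_force: 68.9
t 8.37 tcp [533.3  35.3 216. ] shift m [ 0.0002 -0.0006 -0.004 ] turn [-0.0006  0.      0.0051] op 0.084 gf 68.9 F [ 0.  -0.1 -1.8]
```

View pics/s1.png

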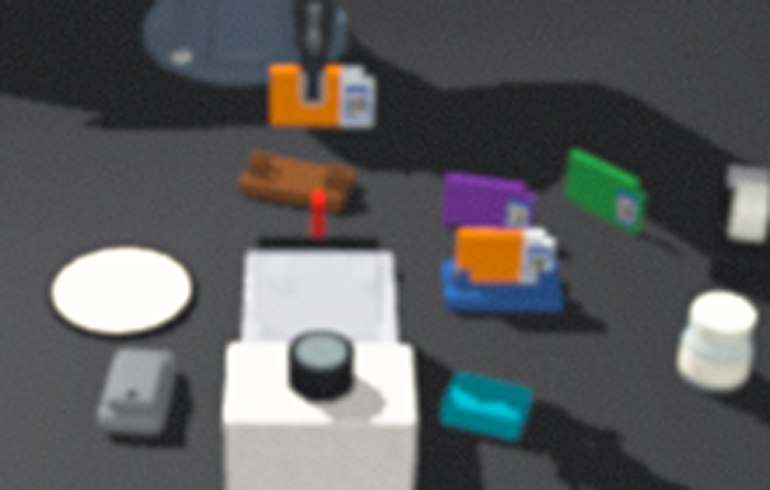

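The scene crop shows the plate held by its amber part at (305,95). The label is at (357,98) on the +x face at the +y end. The tray is out and the spare is still in the blue rack. Next I go over the pad and tip.

```bash
python3 -m jog '[[[-0.02,0,0],[0,0,0],-1],[[-0.03,0.002,0],[0,0,0],-1],[[-0.03,0.001,0],[0,0,0],-1],[[-0.03,0.001,0],[0,0,0],-1],[[-0.03,0.001,0],[0,0,0],-1]]' >/dev/null; python3 -m jog '[[[-0.03,0,0],[0,0,0],-1],[[-0.03,0,0],[0,0,0],-1],[[-0.022,0,0],[0,0,0],-1],[[0,0,0],[-0.1,0,0],-1],[[0,0,0],[-0.1,0,0],-1]]'
python3 -m jog '[[[0,0,0],[-0.1,0,0],-1],[[0,0,0],[-0.1,0,0],-1],[[0,0,0],[-0.1,0,0],-1],[[0,0,0],[-0.1,0,0],-1],[[0,0,0],[-0.1,0,0],-1]]'
python3 -m jog '[[[0,0,0],[-0.1,0,0],-1],[[0,0,0],[-0.1,0,0],-1],[[0,0,0],[-0.1,0,0],-1],[[0,0,0],[-0.05,0,0],-1],[[0,0,0],[0,0,0],-1]]'
python3 -c "
from h import *
th=np.radians(60)
Rt=R.from_rotvec(-th*B)*R.from_matrix(np.column_stack([B,A,[0,0,-1]]))
to([520.4,-186.4,210],Rt);print(status.observe()['qpos'])"
```

```text
t: 9.25
eef_pos: [521.6, -187.7, 214.7]
orientation: [0.731, 0.675, 0.068, 0.074]
ft_force: [-0.1, 1.8, -1.1]
opening: 0.081
grasp_force: 68.9
t: 9.67
eef_pos: [521.6, -183.9, 214.7]
orientation: [0.695, 0.646, 0.217, 0.228]
ft_force: [0.6, 0.4, -1.6]
opening: 0.08
grasp_force: 68.9
t: 10.08
eef_pos: [523.5, -177.6, 213.3]
orientation: [0.668, 0.627, 0.285, 0.283]
ft_force: [-0.0, -1.3, -1.7]
opening: 0.084
grasp_force: 68.9
t 10.08 tcp [ 523.5 -177.6  213.3] shift m [-0.009  -0.004   0.0002] turn [-0.2216 -0.0396 -0.0039] op 0.084 gf 68.9 F [-0.  -1.3 -1.7]
[-0.60810546  0.19467888  2.1817477   1.50714177  0.41579808 -1.88297074]
```

```bash
python3 -m jog '[[[-0.002,-0.001,0],[-0.04,-0.01,0],-1],[[-0.002,-0.001,0],[-0.04,-0.01,0],-1],[[-0.002,-0.001,0],[-0.04,-0.01,0],-1],[[-0.002,0,0],[-0.04,-0.01,0],-1],[[-0.001,0,0],[-0.04,0,0],-1]]'
python3 -m jog '[[[0,0,0],[0,0,0],-1],[[0,0,0],[0,0,0],-1],[[0,0,0],[0,0,0],-1],[[0,0,0],[0,0,0],-1],[[0,0,0],[0,0,0],-1]]' >/dev/null
python3 -c "
from h import *
th=np.radians(60)
Rt=R.from_rotvec(-th*B)*R.from_matrix(np.column_stack([B,A,[0,0,-1]]))
to([520.4,-186.4,210],Rt);s=status.observe();print(s['qpos'],s['qvel'])
M=R.from_quat(s['orientation']).as_matrix();print('normal deg',np.degrees(np.arccos(M[2,1])),'label',s['eef_pos']+M@[40,0,2])
p,d=vision.grab_frame('scene');cv2.imwrite('pics/s2.png',cv2.resize(p[90:270,220:440],None,fx=3,fy=3,interpolation=cv2.INTER_CUBIC))"
```

```text
t: 10.5
eef_pos: [522.1, -186.2, 212.3]
orientation: [0.641, 0.59, 0.333, 0.36]
ft_force: [1.2, 0.6, -0.7]
opening: 0.085
grasp_force: 68.9
t 10.92 tcp [ 522.5 -186.7  213.3] shift m [ 0.0001 -0.004  -0.0001] turn [-0.0208 -0.0001 -0.0007] op 0.079 gf 68.9 F [ 0.1  0.4 -1. ]
[-0.6524883   0.24502517  2.28083265  2.1290787   0.57612931 -2.53106207] [-0.00193312  0.00073942  0.00402403  0.01758216  0.00406894 -0.01470468]
normal deg 31.19125597415192 label [ 527.51298372 -146.98478532  212.3415923 ]
```

View pics/s2.png

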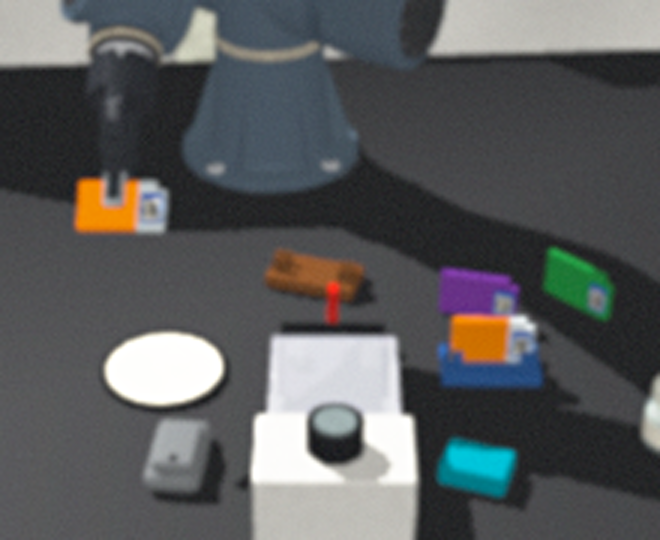

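The final view shows the plate held tipped by its amber part at (107,206), with the label at (152,207) facing up. By the arm's pose, the label is within 5 mm of the pad axis, 212 mm high, with its normal 31° from straight up. The tray is out and the spare is in its rack. I'm handing in.

```bash
python3 -c "
from rig import env
print(env.close_job())"
```

```text
the job is handed in; nothing more can be done
None
```

The job is handed in (no verdict was returned): the tray is out at its stop, and the amber plate is held by its amber part with the label about 21 cm over the pad, facing up 31° from vertical; the spare is still in the blue rack and nothing else looked moved in the last picture.

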